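Pull the slicing disc off the food processor for washing up

ROBOT

A 6-joint arm with a two-finger parallel gripper is mounted at the origin on the work surface. World frame = base frame: x ahead of the robot, y to its left, z up, the work surface at z = 0. Lengths are in mm, angles in rad, forces in N, time in s.
With the tool pointing down it reaches from about 300 to 750 mm from the base axis. Payload 8.5 kg.
Tool frame: the origin (TCP) lies at the very end of the fingers, on their centre line; the grasp point (between the pads) lies 19 mm behind it (r.pinch_z is the distance from the TCP to the grasp point, in mm); z points along the fingers, x is the direction in which the jaws open and shut, and the axes are right-handed (so a half turn about z gives the same grasp; the last joint's range is limited). The gripper opens to 88 mm and grips with 3 to 60 N. Pads are 18 mm wide; open, the fingers measure 123 mm over their backs; the gripper's body (75 mm by 187 mm) begins 45 mm behind the grasp point.
Start: joints at [-1.465, 0.381, 1.297, -0, 1.464, -0.215], TCP at [173.423, -521.924, 238.748] pointing down, gripper open.
Joint ranges: [-3.11, 3.11], [-0.89, 2.33], [0.22, 2.48], [-1.42, 4.56], [0.17, 2.85], [-2.88, 2.88]. Speed limits (rad/s): [2.39, 2.39, 3.14, 3.14, 3.14, 3.14].

INTERFACE

Orientations are given as a rotation vector (axis times angle).
In Python, from cell import r gives the robot as it stands. The module is installed in compiled form; this text tells all that it offers.
- The arm moves only by the tool move_arm, never from a script. Its argument "commands" is a list of rows, each a list of 4 numbers: the shift along the world's x, y, z in mm, then the turn about the world's z in rad. In form: [[dx, dy, dz, yaw], ...]. A call has exactly 10 rows; each row shifts and turns the commanded pose from where the row before left it; what a row does not reach is not made up. A row lasts 1/12 s, in which the tool goes at most 41.7 mm and 7.16 degrees, less where a joint would pass 70% of its speed; a pose out of reach is approached as far as the arm can. A call with a gripper value outside its range is refused whole. "fingers" is the closure, from -1 (fully open) to 1 (shut), so that 0 is half open, set as the call begins (left out, the last holds). The fingers move at their own pace and stop on an object; "newtons" is the grip in N (left out, the last holds). Time passes only in rows, so rows that do not move let the fingers close, or fill a call up. It gives the time, the measured TCP pose, the force and the opening at its end, in the units of the state.
- r.observe(): the state, without advancing time (a new reading comes with each control period).
- r.camera(name): name is "scene" or "top" or "wrist"; returns a dict with "img" (480x640x3 uint8, red, green, blue), "depth" (480x640 float32, mm along the optical axis (not along the pixel's ray), 0 where there is no reading), "fx", "fy", "cx", "cy" (pixels), "dist" ([k1, k2, p1, p2, k3] as OpenCV has them; the pictures are not rectified), "world_from_camera" (4x4, takes a point from camera to world coordinates); the wrist camera has in their place "tool_from_camera" (4x4, takes a point from camera to tool coordinates, whose origin is the TCP and whose axes are the tool frame's). Camera axes: x right, y down, z forward; pixel columns grow to the right and rows downward; lengths in mm; the calibration is good to about 2 mm. A picture is of the moment at which its call begins: read the wrist's pose just before it.
- r.sign_off(): hands the job in, once; it reports no verdict.
The state is a dict: "time_s": time; "joints": joint angles; "joint_vel": joint speeds; "tau": joint torques, N m; "eef_pos": TCP position; "orientation": TCP orientation; "contact_force": force on the tool from outside, world axes, zero at the start; "wrist_torque": the same for the moment, N m; "finger_gap": finger opening in mm.
Only numpy, scipy, OpenCV 4.12 (cv2) and the standard library are available. Lean on these libraries where they do the work, as an engineer would, in place of code of your own. Each camera call takes 0.05 s, during which the arm holds its last target. There are 200 camera calls.

TASK

The slicing disc sits snug on the food processor's drive and its blades are sharp, so take the C-shaped disc lifter, hook its fork under the disc's hub cap and pull straight up until the disc pops off, keeping the gripper itself off the disc. Carry the disc hanging level on the lifter to the white draining tray, set it down gently, flat with the cap up and wholly inside the rim, then slide the fork out and stand the lifter back upright on the bare worktop. Leave the lid, mug and soap bottle where they are.

Things in the scene. Friction and masses are not known exactly. Their poses are not given: they have to be found in the camera images.
- lifter: Disc lifter (loose, 220 g): a C of steel strap seen from the side, 96 mm long (x), 64 wide (y), 88 high, standing upright on its fork at the start. Fork at the bottom, open towards +x; upright strap 30 wide, 6 thick at the back (42 to 48 mm behind the origin); black grip bar along x on top. Origin on its underside, straight below lifter_grip and lifter_fork; x = the way the fork points, z = up
- lifter_grip (a point): Centre of the lifter's black grip bar, 77 mm above the lifter's underside. The bar runs along x, 96 mm long, 22 wide (y), 22 high. Axes as the lifter's
- lifter_fork (a point): Point straight below lifter_grip, mid-slot, level with the tines' top, 5 mm above the lifter's underside; with the hub's axis here the grip is right over the disc. Slot 40 mm wide, closed 24 mm behind this point. Tines 5 mm thick, 12 wide, reaching 42 mm ahead; their last 4 mm turn up 4 mm, so a hung cap cannot slide off. Free height above the tines 61 mm. Axes as the lifter's
- disc: The slicing disc: steel, 130 mm across, 3 mm thick, about 260 g, loose, with a black plastic hub on top (neck and cap). Spring balls hold it on the drive: an upward pull of about 15 N (weight included) pops it off within the first 5 to 8 mm; it is clear of the drive 30 mm up. The square drive keeps it from turning. Origin and axes as disc_base
- hub_cap (a point): Centre of the disc's hub cap, half-way up it: round, flat, 66 mm across, 12 thick, so its underside is 6 mm below this point. Below the cap the neck is 32 mm thick (up to 42 in its lowest 8 mm), with 27 mm free height between disc and cap. z = the disc's axis, up at the start
- disc_base (a point): Centre of the disc's flat underside, on which it lies flat: 36 mm below hub_cap on the same axis, 30 mm below the cap's underside
- drive (a point): Seat of the disc on the processor's drive, 159 mm above the worktop, on the axis; disc_base rests here at the start. Fixed processor: white base 180 x 170 mm with a dial in front (-x), clear bowl 157 mm across, rim 6 mm above this point, so the seated cap's underside is 24 mm above the rim. Bowl handle towards +x, out to 127 mm, below the rim. Processor and tray may swap sides
- tray: Draining tray, fixed: flat white plastic with thin grey stripes, 260 mm (x) by 220 mm (y) outside, rim 4 mm thick, its top 10 mm above the worktop. Origin under its centre, 4 mm below tray_floor
- tray_floor (a point): Centre of the tray's floor, 4 mm above the worktop; axes as the tray's
- processor_lid: Bystander: clear lid of the processor, 156 mm across, with an upright feed tube, 88 mm high; origin under its centre
- mug: Bystander: blue mug, 80 mm across, 95 mm high; origin under its centre
- soap_bottle: Bystander: pump soap bottle, 72 mm across, 196 mm high; origin under its centre
There are look-alikes about, which are no part of the job. Leave any green or red look-alike of the lifter alone.

How it is judged (in metres and radians):
On the way, in this order (a step that is already met when the one before it is completed fails the run):
1. the fork is under the hub cap while the disc is still seated on the drive (horizontal distance between lifter_fork and hub_cap below 0.02 m and z of lifter_fork in the frame of hub_cap below -0.004 m and z of lifter_fork in the frame of disc_base above 0.003 m and distance between disc_base and drive below 0.004 m), for 0.1 s.
2. the disc has popped off and hangs level on the lifter, above the drive (z of disc_base in the frame of drive above 0.028 m and horizontal distance between disc_base and drive below 0.03 m and contact force between disc and lifter above 1 N and angle between hub_cap's own z axis and vertical below 0.2 rad), for 0.2 s.
3. the disc has been set down flat in the tray with the lifter still under its cap (z of disc_base in the frame of tray_floor below 0.004 m and x of disc_base in the frame of tray_floor between -0.062 and 0.062 m and y of disc_base in the frame of tray_floor between -0.042 and 0.042 m and angle between hub_cap's own z axis and vertical below 0.08 rad and horizontal distance between lifter_fork and hub_cap below 0.02 m and z of lifter_fork in the frame of hub_cap below -0.004 m), for 0.1 s.
At the end, for the whole second after the job is handed in: The disc lies flat (0.08 rad), cap up, on the tray floor (within 4 mm), wholly inside the rim (axis within 62 mm of the middle along the tray's x, 42 mm along y). The lifter stands upright (0.1 rad) on the bare worktop, its fork point over 70 mm from the disc's axis. All at rest (z of disc_base in the frame of tray_floor below 0.004 m and x of disc_base in the frame of tray_floor between -0.062 and 0.062 m and y of disc_base in the frame of tray_floor between -0.042 and 0.042 m and angle between hub_cap's own z axis and vertical below 0.08 rad and angle between lifter_grip's own z axis and vertical below 0.1 rad and contact force between lifter and disc below 0.05 N and height (world z) of lifter_grip between 0.074 and 0.079 m and horizontal distance between lifter_fork and hub_cap above 0.07 m and linear speed of each of disc, lifter below 0.02 m/s); the robot touches nothing.
It fails at once if the gripper or arm touches the sharp disc or its hub (contact force between any of the fingers, the arm and disc above 0.5 N).
It fails at once if the disc is dropped or struck down hard: over 30 N between the disc and the tray (contact force between disc and tray above 30 N).
It fails at once if a bystander is moved more than 25 mm (distance of any of processor_lid, mug, soap_bottle from where it was at the start of the episode above 0.025 m).
It also fails if it takes over 69 s, if anything falls off the work surface, if the arm or the gripper's body presses on something with over 40 N, if the wrist force passes 120 N, or if a joint passes its speed limit or range.

## Working session

There is one attempt and no reset: what is moved stays moved. The work goes in short steps, Python scripts to look and compute and a tool call to move; the robot and the scene stay as the last step left them, time stands still between calls to the robot, and variables do not carry over. Pictures are saved under pics/ and viewed, about 8 in all and at most 12, crops included, and the job is handed in when it is done.

Besides the shell and the picture viewer there is one more tool, called after ">>>" in YAML: its name, and indented under it one key for each argument. move_arm: Moves the arm, as the interface text tells. Its arguments: {"type":"object","properties":{"commands":{"type":"array","items":{"type":"array","items":{"type":"number"}}},"fingers":{"type":"number"},"newtons":{"type":"number"}},"required":["commands"]}

```bash
mkdir -p pics; cat > h.py <<'E'
import numpy as np,cv2,pickle
from cell import r
def grab(n):
    s=r.observe(); c=r.camera(n); c['s']=s
    if n=='wrist':
        T=np.eye(4);T[:3,:3]=cv2.Rodrigues(np.array(s['orientation'],float))[0];T[:3,3]=s['eef_pos']
        c['world_from_camera']=T@np.array(c['tool_from_camera'])
    pickle.dump(c,open(f'{n}.pkl','wb')); return c
def K(c): return np.array([[c['fx'],0,c['cx']],[0,c['fy'],c['cy']],[0,0,1.]])
def ray(c,p):
    u=cv2.undistortPoints(np.array(p,float).reshape(-1,1,2),K(c),np.array(c['dist'],float)).reshape(-1,2)
    T=np.array(c['world_from_camera']); d=np.c_[u,np.ones(len(u))]@T[:3,:3].T
    return T[:3,3],d
def onz(c,p,z):
    o,d=ray(c,p); return o+d*((z-o[2])/d[:,2])[:,None]
def bydepth(c,p):
    o,d=ray(c,p); p=np.array(p,int).reshape(-1,2); return o+d*c['depth'][p[:,1],p[:,0]][:,None]
E
python3 - <<'E'
from h import *
a=grab('scene');b=grab('top')
cv2.imwrite('pics/scene.png',a['img'][:,:,::-1]);cv2.imwrite('pics/top.png',b['img'][:,:,::-1])
print(r.observe(),a['world_from_camera'],b['world_from_camera'],a['fx'],b['fx'])
E
```

```text
{'time_s': 0.1, 'joints': array([-1.46530915e+00,  3.81103819e-01,  1.29814989e+00, -3.99422250e-05,
        1.46360114e+00, -2.15288853e-01]), 'joint_vel': array([ 0.00085967, -0.00074492, -0.00235604,  0.00148604, -0.00100779,
        0.00162739]), 'tau': array([ 4.67499514e-03, -4.38649571e+01, -2.24908590e+01,  7.15198461e-02,
        3.42211593e-02, -6.98393978e-05]), 'eef_pos': array([ 173.38342304, -521.68980362,  238.22466571]), 'orientation': array([-2.54695991e+00,  1.83762292e+00,  1.36896931e-03]), 'contact_force': array([-0.14285824,  0.63242061, -0.26555864]), 'wrist_torque': array([-0.01899053, -0.09643501,  0.02968446]), 'finger_gap': 88.2907641842899} [[-6.80556084e-01  5.58349570e-01 -4.74435638e-01  1.13105367e+03]
 [ 7.32608223e-01  5.28576565e-01 -4.28826313e-01  5.09618649e+02]
 [ 1.13405719e-02 -6.39415806e-01 -7.68777483e-01  1.08841887e+03]
 [ 0.00000000e+00  0.00000000e+00  0.00000000e+00  1.00000000e+00]] [[-1.94339861e-02 -9.89491597e-01  1.43278397e-01  3.17854927e+02]
 [-9.99685589e-01  2.15019979e-02  1.28991561e-02 -2.38417822e+01]
 [-1.58443784e-02 -1.42982666e-01 -9.89598359e-01  1.64136815e+03]
 [ 0.00000000e+00  0.00000000e+00  0.00000000e+00  1.00000000e+00]] 496.31023453786037 460.4378895151793
```

View pics/scene.png

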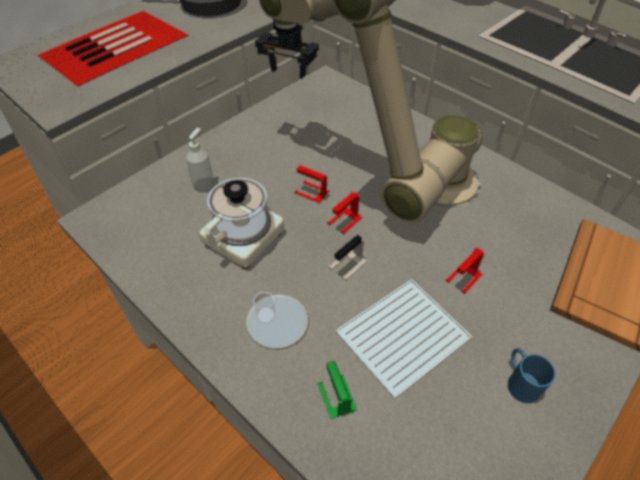

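View pics/top.png

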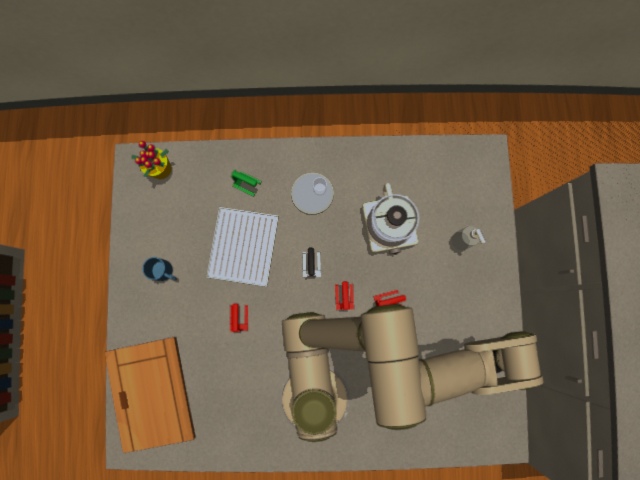

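The only steel-and-black lifter is at scene (348,255) / top (311,262). The red ones at scene (312,183), (347,212) and (467,270) and the green one at (338,390) are look-alikes. I'll confirm it in an enlarged crop and measure.

```bash
python3 - <<'E'
from h import *
a=pickle.load(open('scene.pkl','rb'));b=pickle.load(open('top.pkl','rb'))
ca=a['img'][215:295,300:400];cb=b['img'][180:285,285:440]
cv2.imwrite('pics/crop.png',np.hstack([cv2.resize(ca,(500,400),interpolation=2),cv2.resize(cb[60:,:60],(300,400),interpolation=2)])[:,:,::-1])
def comp(m,xy,c):
    n,l,s,ce=cv2.connectedComponentsWithStats(m.astype(np.uint8))
    i=min(range(1,n),key=lambda i:np.hypot(*(ce[i]-xy))+ (1e3 if s[i,4]<25 else 0)); return l==i,s[i],ce[i]
for nm,c,xys in(('scene',a,[(350,247),(235,190)]),('top',b,[(311,262),(397,215)])):
    m=c['img'].max(2)<60
    for k,xy in enumerate(xys):
        w,s,ce=comp(m,np.array(xy),c)
        v,u=np.nonzero(w);P=bydepth(c,np.c_[u,v])
        print(nm,xy,s,ce,'depth pts med',np.median(P,0),'z',np.percentile(P[:,2],[5,50,95]).round(), 'onz',onz(c,[ce],[88,201][k]).round(1))
        r_=cv2.minAreaRect(np.c_[u,v].astype(np.float32));print(onz(c,cv2.boxPoints(r_),[88,201][k]).round(0).tolist())
# tray
for nm,c,xy in(('scene',a,(403,335)),('top',b,(243,247))):
    m=(c['img'].min(2)>150); m=cv2.morphologyEx(m.astype(np.uint8),3,np.ones((7,7)))
    w,s,ce=comp(m,np.array(xy),c)
    q=cv2.boxPoints(cv2.minAreaRect(np.argwhere(w)[:,::-1].astype(np.float32)))
    Q=cv2.convexHull(np.argwhere(w)[:,::-1].astype(np.float32));ap=cv2.approxPolyDP(Q,8,True).reshape(-1,2)
    P=onz(c,ap,8);print(nm,s,ap.tolist(),P.round(0).tolist(),P.mean(0))
E
```

```text
scene (350, 247) [335 236  26  24 243] [348.         247.47736626] depth pts med [478.49762767   7.06252382  86.0842782 ] z [75. 86. 90.] onz [[481.5   8.4  88. ]]
[[526.0, -4.0, 88.0], [431.0, -3.0, 88.0], [439.0, 23.0, 88.0], [532.0, 21.0, 88.0]]
scene (235, 190) [224 181  23  23 337] [235.59643917 191.72403561] depth pts med [ 611.83402014 -265.08616689  198.71001405] z [165. 199. 202.] onz [[ 613.5 -263.4  201. ]]
[[608.0, -316.0, 201.0], [569.0, -274.0, 201.0], [622.0, -214.0, 201.0], [660.0, -254.0, 201.0]]
top (311, 262) [308 248   6  29 165] [310.56363636 261.62424242] depth pts med [4.69610087e+02 1.74690122e-01 8.64348345e+01] z [78. 86. 92.] onz [[470.4   0.8  88. ]]
[[517.0, 9.0, 88.0], [517.0, -8.0, 88.0], [422.0, -6.0, 88.0], [422.0, 10.0, 88.0]]
top (397, 215) [385 206  22  20 225] [395.85777778 215.68888889] depth pts med [ 599.87604527 -274.67028826  199.91706649] z [195. 200. 205.] onz [[ 600.3 -275.7  201. ]]
[[602.0, -236.0, 201.0], [643.0, -280.0, 201.0], [602.0, -318.0, 201.0], [561.0, -274.0, 201.0]]
scene [ 336  279  135  118 8294] [[470.0, 337.0], [394.0, 396.0], [336.0, 330.0], [411.0, 279.0]] [[437.0, 377.0, 8.0], [686.0, 332.0, 8.0], [649.0, 120.0, 8.0], [396.0, 163.0, 8.0]] [542.02353768 248.19329879   8.        ]
top [ 208  207   70   79 4291] [[276.0, 215.0], [266.0, 285.0], [208.0, 277.0], [219.0, 207.0]] [[650.0, 124.0, 8.0], [398.0, 162.0, 8.0], [430.0, 370.0, 8.0], [685.0, 333.0, 8.0]] [540.98273239 247.16771357   8.        ]
```

View pics/crop.png

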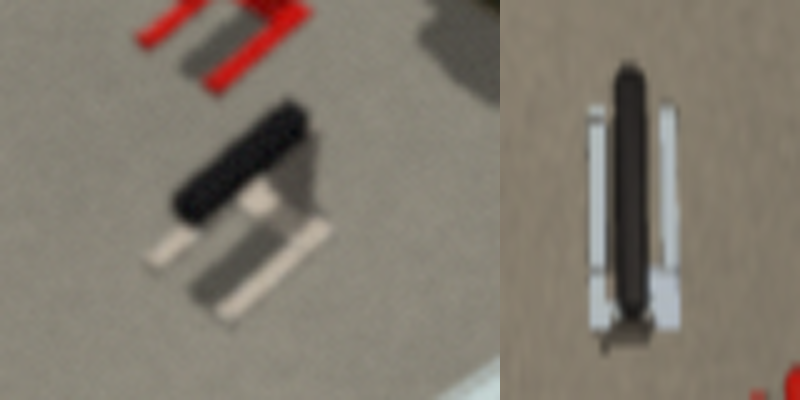

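The crop shows that the true lifter is steel with a black bar. Its tines point up in the top image (+x) and its strap is at the back (-x), so yaw is about 0. The bar is near (475,4), the hub near (607,-269) and the tray centre at (541,248). I'll hover over the lifter and refine with the wrist camera.

>>> move_arm:
  commands:
    - [20, 35, 0, -0.032]
    - [20, 35, 0, -0.032]
    - [20, 35, 0, -0.032]
    - [20, 35, 0, -0.032]
    - [20, 35, 0, -0.032]
    - [20, 35, 0, -0.032]
    - [20, 35, 0, -0.032]
    - [20, 35, 0, -0.032]
    - [20, 35, 0, -0.032]
    - [20, 35, 0, -0.032]
  fingers: -1
  newtons: 60

```text
time_s: 0.93
eef_pos: [373.8, -170.0, 238.7]
orientation: [-2.22, 2.223, 0.0]
contact_force: [0.6, -1.3, -0.0]
finger_gap: 88.2
```

>>> move_arm:
  commands:
    - [20, 35, 0, 0]
    - [20, 35, 0, 0]
    - [20, 35, 0, 0]
    - [20, 35, 0, 0]
    - [20, 35, 0, 0]
    - [0, 0, 0, 0]
    - [0, 0, 0, 0]
    - [0, 0, 0, 0]
    - [0, 0, 0, 0]
    - [0, 0, 0, 0]

```text
time_s: 1.77
eef_pos: [473.1, 2.0, 238.8]
orientation: [2.22, -2.223, -0.0]
contact_force: [-0.5, -0.7, -0.2]
finger_gap: 88.1
```

```bash
python3 - <<'E'
from h import *
c=grab('wrist');cv2.imwrite('pics/w1.png',c['img'][:,:,::-1])
print(c['s']['eef_pos'],np.array(c['world_from_camera']).round(3),c['fx'])
R=cv2.Rodrigues(c['s']['orientation'])[0];print(R.round(3))
E
```

```text
[473.05553947   1.96062807 238.77237783] [[-2.00000e-03 -9.58000e-01 -2.88000e-01  5.46846e+02]
 [-1.00000e+00  2.00000e-03 -0.00000e+00  1.15400e+00]
 [ 1.00000e-03  2.88000e-01 -9.58000e-01  3.85382e+02]
 [ 0.00000e+00  0.00000e+00  0.00000e+00  1.00000e+00]] 357.96324379525413
[[-0.001 -1.    -0.   ]
 [-1.     0.001 -0.   ]
 [ 0.     0.    -1.   ]]
```

View pics/w1.png

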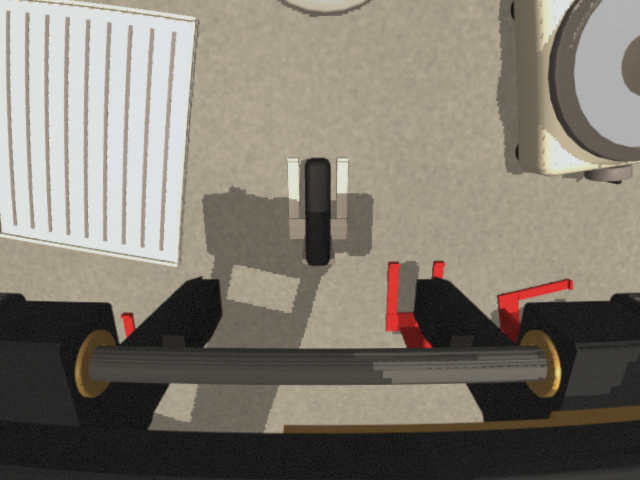

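The wrist view shows the lifter standing straight ahead. The bar runs from (318,157) to (318,265) and the tines from y≈158 to 235. Now for the bar and fork geometry.

```bash
python3 - <<'E'
from h import *
c=pickle.load(open('wrist.pkl','rb'))
m=(c['img'].max(2)<75);m[:150]=0;m[275:]=0;m[:,:298]=0;m[:,338:]=0
v,u=np.nonzero(m);P=bydepth(c,np.c_[u,v]);P=P[P[:,2]>83]
print('bar top depth',P.min(0).round(1),P.max(0).round(1),P.mean(0).round(1),len(P))
q=cv2.minAreaRect(P[:,:2].astype(np.float32));print(q)
m2=(c['img'].min(2)>150);m2[:152]=0;m2[245:]=0;m2[:,:280]=0;m2[:,355:]=0
v,u=np.nonzero(m2);P=bydepth(c,np.c_[u,v]);P=P[(P[:,2]<14)]
print('tines',cv2.minAreaRect(P[:,:2].astype(np.float32)),np.percentile(P[:,2],[5,50,95]),P[:,:2].min(0),P[:,:2].max(0))
E
```

```text
bar top depth [426.4  -9.8  83. ] [546.8  11.9 385.4] [476.    1.1  88.8] 2566
((486.63525390625, 1.1108407974243164), (120.42134857177734, 21.760393142700195), 0.21713130176067352)
tines ((491.9414978027344, 2.700712203979492), (66.95560455322266, 45.29899597167969), 89.84391021728516) [4.18421456 5.5108539  9.05938808] [469.34461706 -30.78887865] [514.66014869  36.21232371]
```

>>> move_arm:
  commands:
    - [0, 0, -25, 0]
    - [0, 0, -25, 0]
    - [0, 0, -25, 0]
    - [0, 0, -25, 0]
    - [0, 0, -25, 0]
    - [0, 0, -20, 0]
    - [0, 0, -15, 0]
    - [0, 0, -10, 0]
    - [0, 0, -10, 0]
    - [0, 0, 0, 0]
  fingers: -0.2

```text
time_s: 2.65
eef_pos: [472.6, 2.4, 57.4]
orientation: [2.22, -2.221, -0.004]
contact_force: [-0.4, -0.8, 1.2]
finger_gap: 52.7
```

>>> move_arm:
  commands:
    - [0, 0, 0, 0]
    - [0, 0, 0, 0]
    - [0, 0, 0, 0]
    - [0, 0, 0, 0]
    - [0, 0, 0, 0]
    - [0, 0, 0, 0]
    - [0, 0, 0, 0]
    - [0, 0, 0, 0]
    - [0, 0, 0, 0]
    - [0, 0, 0, 0]
  fingers: 1
  newtons: 60

```text
time_s: 3.48
eef_pos: [473.7, 2.9, 59.1]
orientation: [-2.222, 2.22, -0.001]
contact_force: [0.1, -3.0, 5.7]
finger_gap: 21.7
```

>>> move_arm:
  commands:
    - [0, 0, 20, 0]
    - [0, 0, 39, 0]
    - [0, 0, 39, 0]
    - [0, 0, 39, 0]
    - [0, 0, 38, 0]
    - [0, -20, 0, 0]
    - [0, -35, 0, 0]
    - [0, -35, 0, 0]
    - [0, -35, 0, 0]
    - [0, -35, 0, 0]

```text
time_s: 4.32
eef_pos: [472.8, -158.1, 233.2]
orientation: [2.223, -2.22, -0.002]
contact_force: [0.4, 1.3, -2.8]
finger_gap: 21.6
```

>>> move_arm:
  commands:
    - [0, -35, 0, 0]
    - [0, -35, 0, 0]
    - [0, -25, 0, 0]
    - [0, -15, 0, 0]
    - [0, 0, 0, 0]
    - [0, 0, 0, 0]
    - [0, 0, 0, 0]
    - [0, 0, 0, 0]
    - [0, 0, 0, 0]
    - [0, 0, 0, 0]

```text
time_s: 5.15
eef_pos: [473.6, -266.1, 233.9]
orientation: [-2.224, 2.219, -0.0]
contact_force: [-0.2, -0.8, -2.1]
finger_gap: 21.4
```

```bash
python3 - <<'E'
from h import *
c=grab('wrist');cv2.imwrite('pics/w2.png',c['img'][:,:,::-1])
print(c['s']['eef_pos'],c['s']['contact_force'],c['s']['orientation'])
E
```

```text
[ 473.56002563 -266.05389941  233.93113519] [-0.20850591 -0.78883452 -2.14599879] [-2.22358159e+00  2.21921522e+00 -1.68163998e-04]
```

View pics/w2.png

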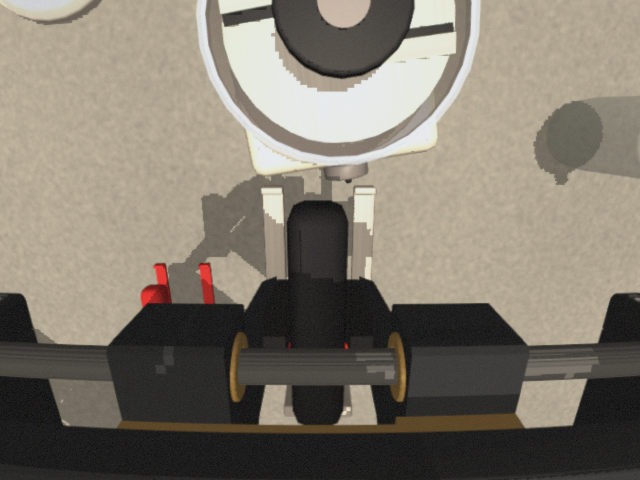

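The view shows the cap (black, columns 273–413, lowest row 77), with the fork tips at (273,190) and (364,190). The lifter is held straight. Next I'll fit the cap circle and measure the fork.

```bash
cat >> h.py <<'E'
def circ(P):
    A=np.c_[2*P[:,:2],np.ones(len(P))];s=np.linalg.lstsq(A,(P[:,:2]**2).sum(1),rcond=None)[0]
    return s[:2],np.sqrt(s[2]+s[0]**2+s[1]**2)
E
python3 - <<'E'
from h import *
c=pickle.load(open('wrist.pkl','rb'))
g=c['img'].max(2)
m=(g<75).astype(np.uint8);m[100:]=0;m[:,:262]=0;m[:,425:]=0
m=cv2.morphologyEx(m,cv2.MORPH_OPEN,np.ones((15,15)))
pts=[(u,np.nonzero(m[:,u])[0].max()) for u in range(280,407) if m[:,u].any()]
pts=np.array(pts,float);pts[:,1]+=.5
for z in(189,195,201): print(z,circ(onz(c,pts,z)))
v,u=np.nonzero(m);P=bydepth(c,np.c_[u,v]);print('z',np.percentile(P[:,2],[2,10,50,90,98]).round(1));T=P[(abs(P[:,2]-np.median(P[:,2]))<3)];print(T.min(0),T.max(0))
# rim
m2=np.zeros_like(m)
v,u=np.mgrid[0:200,180:500];P=bydepth(c,np.c_[u.ravel(),v.ravel()])
for lo,hi in((158,163.5),(163.5,168)):
    Q=P[(P[:,2]>lo)&(P[:,2]<hi)];print(lo,len(Q),Q.min(0).round(),Q.max(0).round(),Q[:,2].mean())
# tines
v,u=np.mgrid[180:275,255:385];P=bydepth(c,np.c_[u.ravel(),v.ravel()])
Q=P[(P[:,2]>165)&(P[:,2]<200)];print('tines',len(Q),Q.min(0).round(1),Q.max(0).round(1),np.percentile(Q[:,2],[5,25,50,75,95]).round(1))
for s in(1,-1):
    q=Q[(s*(Q[:,1]+266)>15)];q=q[q[:,2]<182]
    print(s,q[:,1].min(),q[:,1].max(),q[:,0].max(),np.polyfit(q[:,0],q[:,1],1)[0],np.polyfit(q[:,0],q[:,2],1))
E
```

```text
189 (array([ 604.4352999 , -307.48493606]), np.float64(3.8971989585545077))
195 (array([ 602.64601426, -306.20515949]), np.float64(3.7751330220485486))
201 (array([ 600.85672863, -304.92538292]), np.float64(3.6530670856727747))
z [200.2 200.7 201.7 202.7 203.3]
[ 597.02499383 -310.36890994  199.23608906] [ 603.3319478  -300.49261688  203.93508231]
158 15371 [ 526. -356.  158.] [ 617. -200.  163.] 162.42645726301305
163.5 8505 [ 525. -357.  164.] [ 616. -200.  168.] 164.81885556880866
tines 3773 [ 460.3 -299.4  175. ] [ 515.2 -235.   186.4] [179.  179.9 180.5 181.  184.1]
1 -247.45661502988082 -234.95702305736728 514.9552314163601 0.0005423764839082174 [1.26734841e-03 1.79503683e+02]
-1 -299.4394986125592 -287.0812780871117 515.1672742277891 0.0050299955247977 [-6.84587669e-04  1.80822789e+02]
```

```bash
python3 - <<'E'
from h import *
c=pickle.load(open('wrist.pkl','rb'))
v,u=np.mgrid[0:110,250:430];u=u.ravel();v=v.ravel();P=bydepth(c,np.c_[u,v])
Q=P[(P[:,2]>196)&(P[:,2]<206)];print(len(Q),Q.min(0).round(1),Q.max(0).round(1),Q[:,2].mean())
m=np.zeros((480,640),np.uint8);k=(P[:,2]>196)&(P[:,2]<206);m[v[k],u[k]]=1
cnt=max(cv2.findContours(m,0,1)[0],key=len).reshape(-1,2).astype(float);cnt=cnt[(cnt[:,1]>3)]
E=onz(c,cnt,201);print(circ(E),len(E))
# bowl rim outer circle
m=np.zeros((480,640),np.uint8);v,u=np.mgrid[0:200,180:500];u=u.ravel();v=v.ravel();P=bydepth(c,np.c_[u,v]);k=(P[:,2]>155)&(P[:,2]<230);m[v[k],u[k]]=1
cnt=max(cv2.findContours(m,0,1)[0],key=len).reshape(-1,2).astype(float);cnt=cnt[(cnt[:,1]>3)]
E=onz(c,cnt,165);print(circ(E),len(E))
E
```

```text
8676 [ 569.9 -311.1  196. ] [ 603.3 -245.4  204.5] 201.60013278650803
(array([ 602.0088455 , -278.01555996]), np.float64(32.18000632673824)) 206
(array([ 601.02847349, -277.9799053 ]), np.float64(73.36507097987315)) 855
```

The cap is at (602.5,-278), radius 32.2 (given 33), top z 201.6. The fork is at (473.1,-267.2) with tine tops at about z 180, between the bowl rim and the cap underside. First I align y, then slide in.

>>> move_arm:
  commands:
    - [0, -5, 0, 0]
    - [0, -6, 0, 0]
    - [0, 0, 0, 0]
    - [5, 0, 0, 0]
    - [10, 0, 0, 0]
    - [10, 0, 0, 0]
    - [10, 0, 0, 0]
    - [5, 0, 0, 0]
    - [0, 0, 0, 0]
    - [0, 0, 0, 0]

```text
time_s: 6.03
eef_pos: [513.6, -277.8, 233.5]
orientation: [2.223, -2.22, -0.001]
contact_force: [0.1, 0.1, -2.6]
finger_gap: 21.5
```

```bash
cat > m.py <<'E'
from h import *
c=grab('wrist');p=c['s']['eef_pos'];print(p,c['s']['contact_force'])
v,u=np.mgrid[0:200,240:440];u=u.ravel();v=v.ravel();P=bydepth(c,np.c_[u,v])
k=(P[:,2]>195)&(P[:,2]<208)&(P[:,0]>p[0]+50);m=np.zeros((480,640),np.uint8);m[v[k],u[k]]=1
cnt=max(cv2.findContours(m,0,1)[0],key=len).reshape(-1,2).astype(float);cnt=cnt[(cnt[:,1]>3)&(cnt[:,1]<190)]
print('cap',circ(onz(c,cnt,201)),len(cnt))
v,u=np.mgrid[175:275,255:385];P=bydepth(c,np.c_[u.ravel(),v.ravel()]);Q=P[(P[:,2]>174)&(P[:,2]<182)]
Q=Q[Q[:,0]<p[0]+42];print('tines y',Q[:,1].min(),Q[:,1].max(),'mid',(Q[:,1].min()+Q[:,1].max())/2,'xmax',Q[:,0].max(),'z',np.median(Q[:,2]))
cv2.imwrite('pics/wl.png',c['img'][:,:,::-1])
E
python3 m.py
```

```text
[ 513.62622571 -277.76136109  233.49488796] [ 0.05991939  0.09828967 -2.63624635]
cap (array([ 602.70226668, -278.21448019]), np.float64(32.11630453576321)) 398
tines y -311.11973820595597 -246.81915690263213 mid -278.96944755429405 xmax 555.0895400082334 z 179.93430041409056
```

The lifter is aligned within 1 mm, so I slide it in by 89 mm.

>>> move_arm:
  commands:
    - [5, 0.5, 0, 0]
    - [10, 0, 0, 0]
    - [12, 0, 0, 0]
    - [12, 0, 0, 0]
    - [12, 0, 0, 0]
    - [12, 0, 0, 0]
    - [12, 0, 0, 0]
    - [9, 0, 0, 0]
    - [5, 0, 0, 0]
    - [0, 0, 0, 0]

```text
time_s: 6.92
eef_pos: [603.0, -277.3, 233.4]
orientation: [-2.223, 2.22, 0.0]
contact_force: [0.7, -0.5, -1.5]
finger_gap: 21.6
```

>>> move_arm:
  commands:
    - [0, 0, 0, 0]
    - [0, 0, 0, 0]
    - [0, 0, 0, 0]
    - [0, 0, 1, 0]
    - [0, 0, 1, 0]
    - [0, 0, 1, 0]
    - [0, 0, 1, 0]
    - [0, 0, 1, 0]
    - [0, 0, 0, 0]
    - [0, 0, 0, 0]

```text
time_s: 7.75
eef_pos: [602.4, -277.4, 238.8]
orientation: [-2.222, 2.22, -0.0]
contact_force: [0.5, 0.3, -2.8]
finger_gap: 20.9
```

```bash
python3 - <<'E'
from h import *
print(r.observe())
a=grab('scene')['img'][150:280,170:310];b=grab('wrist')['img']
cv2.imwrite('pics/hook.png',np.hstack([cv2.resize(a,(400,372),interpolation=2),cv2.resize(b,(400,300))[0:300]if 0 else cv2.resize(b[:360],(400,372))])[:,:,::-1])
E
```

```text
{'time_s': 7.75, 'joints': array([-6.09648359e-01,  5.87921183e-01,  9.40724852e-01,  2.86763231e-06,
        1.61281207e+00,  9.60312732e-01]), 'joint_vel': array([2.26610040e-03, 1.56092173e-03, 3.25281020e-03, 8.22630840e-04,
       1.26637527e-04, 4.91502906e-05]), 'tau': array([-5.58371306e-03, -5.70385551e+01, -2.45146483e+01,  3.09457036e-02,
       -1.14067478e-02, -1.88660706e-04]), 'eef_pos': array([ 602.43955789, -277.42124637,  238.81789951]), 'orientation': array([-2.22235052e+00,  2.22049484e+00, -2.07325123e-04]), 'contact_force': array([ 0.47897064,  0.32960115, -2.82828538]), 'wrist_torque': array([0.08610813, 0.01971626, 0.02952587]), 'finger_gap': 20.931349693957962}
```

View pics/hook.png

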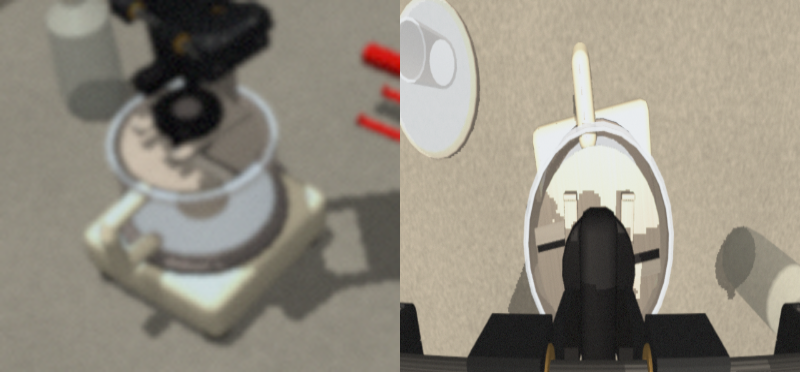

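The fork is under the cap, with the tines either side of the neck and extending beyond the cap. There is no contact force yet. Now I pull up slowly.

>>> move_arm:
  commands:
    - [0, 0, 2, 0]
    - [0, 0, 2, 0]
    - [0, 0, 2, 0]
    - [0, 0, 2, 0]
    - [0, 0, 2, 0]
    - [0, 0, 2, 0]
    - [0, 0, 2, 0]
    - [0, 0, 2, 0]
    - [0, 0, 2, 0]
    - [0, 0, 2, 0]

```text
time_s: 8.68
eef_pos: [602.8, -277.6, 260.8]
orientation: [-2.222, 2.22, -0.006]
contact_force: [-1.1, 0.3, -3.7]
finger_gap: 21.1
```

>>> move_arm:
  commands:
    - [0, 0, 4, 0]
    - [0, 0, 4, 0]
    - [0, 0, 4, 0]
    - [0, 0, 4, 0]
    - [0, 0, 4, 0]
    - [0, 0, 4, 0]
    - [0, 0, 0, 0]
    - [0, 0, 0, 0]
    - [0, 0, 0, 0]
    - [0, 0, 0, 0]

```text
time_s: 9.52
eef_pos: [602.3, -277.4, 282.4]
orientation: [2.222, -2.22, -0.001]
contact_force: [0.3, -0.2, -4.1]
finger_gap: 21.1
```

```bash
python3 - <<'E'
from h import *
c=grab('wrist');a=grab('scene')
cv2.imwrite('pics/lift.png',np.hstack([cv2.resize(a['img'][130:270,170:310],(400,400),interpolation=2),cv2.resize(c['img'][:400],(400,400))])[:,:,::-1])
p=c['s']['eef_pos'];print(p,c['s']['contact_force'])
v,u=np.mgrid[0:300,150:500];P=bydepth(c,np.c_[u.ravel(),v.ravel()]);d=np.hypot(P[:,0]-p[0],P[:,1]-p[1])
Q=P[(d<63)&(d>45)&(P[:,2]>p[2]-110)&(P[:,2]<p[2]-45)];print(len(Q));A=np.c_[Q[:,:2]-p[:2],np.ones(len(Q))]
Q=Q[abs(Q[:,2]-np.median(Q[:,2]))<8];A=np.c_[Q[:,:2]-p[:2],np.ones(len(Q))];print(np.linalg.lstsq(A,Q[:,2],rcond=None)[0],len(Q))
E
```

```text
[ 602.34611865 -277.37976674  282.40991101] [ 0.29851979 -0.20698176 -4.0750912 ]
10140
[-3.08169385e-03 -6.25045681e-03  2.02189944e+02] 9716
```

View pics/lift.png

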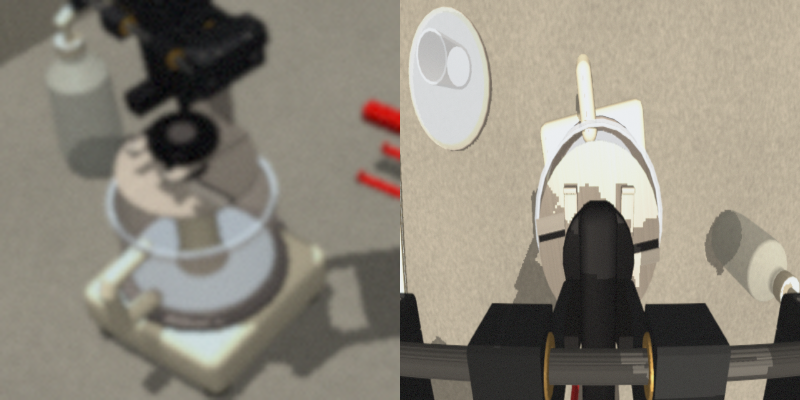

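The disc popped off and hangs level (tilt about 0.007). Its top is at z 202, so the base is about 40 mm above the seat. I'll carry it to the tray centre (541,248).

>>> move_arm:
  commands:
    - [-0.5, 5, 0, 0]
    - [-1, 10, 0, 0]
    - [-2, 16, 0, 0]
    - [-2.5, 22, 0, 0]
    - [-3, 26, 0, 0]
    - [-3.25, 28, 0, 0]
    - [-3.25, 28, 0, 0]
    - [-3.25, 28, 0, 0]
    - [-3.25, 28, 0, 0]
    - [-3.25, 28, 0, 0]

```text
time_s: 10.45
eef_pos: [576.4, -56.2, 283.0]
orientation: [-2.223, 2.22, -0.0]
contact_force: [-0.6, -0.2, -4.2]
finger_gap: 21.3
```

>>> move_arm:
  commands:
    - [-3.25, 28, 0, 0]
    - [-3.25, 28, 0, 0]
    - [-3.25, 28, 0, 0]
    - [-3.25, 28, 0, 0]
    - [-3.25, 28, 0, 0]
    - [-3.25, 28, 0, 0]
    - [-3, 26, 0, 0]
    - [-3, 24, 0, 0]
    - [-2.5, 20, 0, 0]
    - [-2, 16, 0, 0]

```text
time_s: 11.28
eef_pos: [546.0, 197.9, 283.0]
orientation: [-2.224, 2.218, 0.0]
contact_force: [0.2, 0.2, -3.6]
finger_gap: 21.4
```

>>> move_arm:
  commands:
    - [-2, 14, 0, 0]
    - [-1.5, 12, 0, 0]
    - [-1, 10, 0, 0]
    - [-1, 8, 0, 0]
    - [-0.5, 5, 0, 0]
    - [0, 3, 0, 0]
    - [0, 0, 0, 0]
    - [0, 0, 0, 0]
    - [0, 0, 0, 0]
    - [0, 0, 0, 0]

```text
time_s: 12.12
eef_pos: [541.3, 247.1, 282.8]
orientation: [2.222, -2.221, 0.0]
contact_force: [0.5, -0.1, -4.7]
finger_gap: 20.9
```

>>> move_arm:
  commands:
    - [0, 0, -5, 0]
    - [0, 0, -10, 0]
    - [0, 0, -14, 0]
    - [0, 0, -16, 0]
    - [0, 0, -16, 0]
    - [0, 0, -16, 0]
    - [0, 0, -16, 0]
    - [0, 0, -14, 0]
    - [0, 0, -10, 0]
    - [0, 0, -3, 0]

```text
time_s: 12.95
eef_pos: [540.6, 247.3, 160.9]
orientation: [2.22, -2.219, -0.002]
contact_force: [0.0, 0.7, -4.5]
finger_gap: 21.4
```

```bash
cat > d.py <<'E'
from h import *
c=grab('wrist');a=grab('scene')
p=c['s']['eef_pos'];print(p,c['s']['contact_force'])
v,u=np.mgrid[0:300,150:500];P=bydepth(c,np.c_[u.ravel(),v.ravel()]);d=np.hypot(P[:,0]-p[0],P[:,1]-p[1])
zt=p[2]-80.2;Q=P[(d<63)&(d>45)&(abs(P[:,2]-zt)<8)];A=np.c_[Q[:,:2]-p[:2],np.ones(len(Q))];print('plane',np.linalg.lstsq(A,Q[:,2],rcond=None)[0],'exp',zt,len(Q))
# tray from top camera is partly hidden; save views
cv2.imwrite('pics/tray%d.png'%int(c['s']['time_s']*10),np.hstack([cv2.resize(a['img'][220:420,300:500],(400,400),interpolation=2),cv2.resize(c['img'],(400,300)).__class__(0) if 0 else cv2.copyMakeBorder(cv2.resize(c['img'],(400,300)),0,100,0,0,0)])[:,:,::-1])
E
python3 d.py; ls pics
```

```text
[540.57862324 247.26511471 160.93560372] [ 0.01295566  0.7090593  -4.47857356]
plane [-6.74038517e-03 -7.42457620e-03  8.07259345e+01] exp 80.73560372373665 9715
crop.png
hook.png
lift.png
scene.png
top.png
tray129.png
w1.png
w2.png
wl.png
```

The disc is level, with its base about 78 mm up. It needs another 73.7 mm down, and I'll do the last few slowly.

>>> move_arm:
  commands:
    - [0, 0, -5, 0]
    - [0, 0, -10, 0]
    - [0, 0, -11, 0]
    - [0, 0, -11, 0]
    - [0, 0, -10, 0]
    - [0, 0, -8, 0]
    - [0, 0, -6, 0]
    - [0, 0, -4, 0]
    - [0, 0, -1, 0]
    - [0, 0, -1, 0]

```text
time_s: 13.88
eef_pos: [541.3, 247.6, 95.9]
orientation: [-2.222, 2.22, -0.0]
contact_force: [-0.5, -0.5, -4.1]
finger_gap: 21.4
```

>>> move_arm:
  commands:
    - [0, 0, -1, 0]
    - [0, 0, -1, 0]
    - [0, 0, -1, 0]
    - [0, 0, -0.8, 0]
    - [0, 0, -0.8, 0]
    - [0, 0, -0.8, 0]
    - [0, 0, -0.8, 0]
    - [0, 0, -0.8, 0]
    - [0, 0, -0.6, 0]
    - [0, 0, 0, 0]

```text
time_s: 14.72
eef_pos: [541.2, 247.5, 88.1]
orientation: [-2.222, 2.221, -0.0]
contact_force: [0.3, -0.6, -3.5]
finger_gap: 21.2
```

>>> move_arm:
  commands:
    - [0, 0, -0.6, 0]
    - [0, 0, -0.6, 0]
    - [0, 0, -0.8, 0]
    - [0, 0, -0.8, 0]
    - [0, 0, -0.8, 0]
    - [0, 0, -0.8, 0]
    - [0, 0, -0.8, 0]
    - [0, 0, -0.8, 0]
    - [0, 0, 0, 0]
    - [0, 0, 0, 0]

```text
time_s: 15.55
eef_pos: [541.2, 247.6, 82.1]
orientation: [-2.222, 2.221, 0.0]
contact_force: [0.3, 0.2, -1.4]
finger_gap: 21.3
```

```bash
python3 d.py; ls pics/tray*; sed -i 's/80.2/0+(-7+p[2]*0+0)/' d.py
```

```text
[541.17374373 247.57664628  82.12836563] [ 0.26649438  0.21464105 -1.37720788]
plane [-1.19910488e-03 -2.43518316e-04  7.66161366e+00] exp 1.9283656330340335 9681
pics/tray129.png
pics/tray155.png
```

>>> move_arm:
  commands:
    - [0, 0, -1, 0]
    - [0, 0, -1, 0]
    - [0, 0, -1, 0]
    - [0, 0, 0, 0]
    - [0, 0, 0, 0]
    - [0, 0, 0, 0]
    - [0, 0, 0, 0]
    - [0, 0, 0, 0]
    - [0, 0, 0, 0]
    - [0, 0, 0, 0]

```text
time_s: 16.48
eef_pos: [541.2, 247.6, 79.2]
orientation: [-2.222, 2.221, 0.0]
contact_force: [-0.6, 0.7, -1.7]
finger_gap: 21.1
```

View pics/tray155.png

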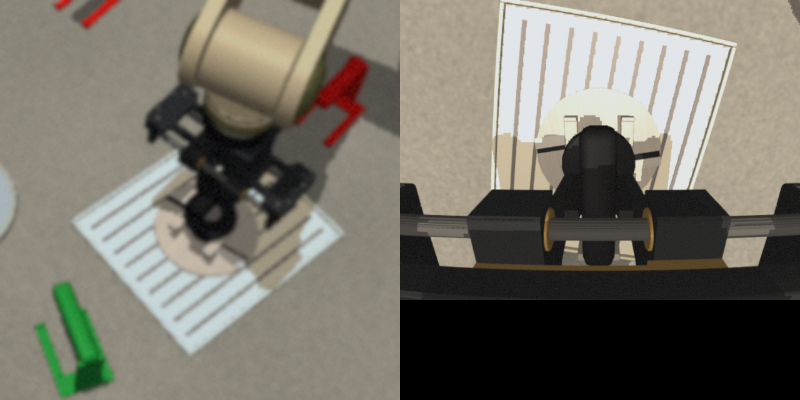

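The disc lies flat near the tray's middle, with the tines clear between disc and cap. Now I slide out along -x, then go up.

>>> move_arm:
  commands:
    - [-3, 0, 0, 0]
    - [-6, 0, 0, 0]
    - [-10, 0, 0, 0]
    - [-12, 0, 0, 0]
    - [-13, 0, 0, 0]
    - [-14, 0, 0, 0]
    - [-14, 0, 0, 0]
    - [-12, 0, 0, 0]
    - [-6, 0, 0, 0]
    - [0, 0, 0, 0]

```text
time_s: 17.32
eef_pos: [449.9, 247.7, 79.3]
orientation: [2.223, -2.219, -0.001]
contact_force: [0.5, -0.0, -3.3]
finger_gap: 21.4
```

```bash
cat > f.py <<'E'
from h import *
c=grab('wrist');p=c['s']['eef_pos'];print(p,c['s']['contact_force'])
v,u=np.mgrid[0:260,150:500];u=u.ravel();v=v.ravel();P=bydepth(c,np.c_[u,v])
k=(P[:,2]>42)&(P[:,2]<52)&(P[:,0]>p[0]+50);m=np.zeros((480,640),np.uint8);m[v[k],u[k]]=1
cnt=max(cv2.findContours(m,0,1)[0],key=len).reshape(-1,2).astype(float)
C=circ(onz(c,cnt,46));print('cap',C,'z',P[k][:,2].mean())
d=np.hypot(*(P[:,:2]-C[0]).T);Q=P[(d>40)&(d<62)&(P[:,2]<14)];A=np.c_[Q[:,:2]-C[0],np.ones(len(Q))];print('disc plane',np.linalg.lstsq(A,Q[:,2],rcond=None)[0])
t=np.array([541.5,247.7]);th=-0.15;D=C[0]-t;print('in tray',np.cos(th)*D[0]+np.sin(th)*D[1],-np.sin(th)*D[0]+np.cos(th)*D[1])
E
python3 f.py
```

```text
[449.854524   247.6657904   79.30955411] [ 0.48349097 -0.03034842 -3.31669612]
cap (array([541.37027562, 246.82034095]), np.float64(32.14229674604726)) z 46.64930411001572
disc plane [ 2.64811136e-03 -3.17928637e-04  7.87654250e+00]
in tray 0.0031868938967845317 -0.8891671941556616
```

The disc is flat (0.003) within 1 mm of the tray centre, and the fork is clear. I'll return the lifter to its original spot.

>>> move_arm:
  commands:
    - [0, 0, 15, 0]
    - [0, 0, 20, 0]
    - [0, 0, 20, 0]
    - [0, -15, 5, 0]
    - [0, -28, 0, 0]
    - [0, -33, 0, 0]
    - [0, -33, 0, 0]
    - [0, -33, 0, 0]
    - [0, -33, 0, 0]
    - [5, -30, 0, 0]

```text
time_s: 18.2
eef_pos: [456.1, 40.6, 139.3]
orientation: [-2.222, 2.221, -0.001]
contact_force: [0.4, 0.3, -1.5]
finger_gap: 21.3
```

>>> move_arm:
  commands:
    - [10, -22, 0, 0]
    - [7, -13, 0, 0]
    - [0, -6, 0, 0]
    - [0, 0, 0, 0]
    - [0, 0, -10, 0]
    - [0, 0, -18, 0]
    - [0, 0, -18, 0]
    - [0, 0, -14, 0]
    - [0, 0, -8, 0]
    - [0, 0, -4, 0]

```text
time_s: 19.03
eef_pos: [472.6, 2.7, 66.3]
orientation: [2.223, -2.218, -0.003]
contact_force: [-0.8, 0.2, -2.5]
finger_gap: 21.3
```

>>> move_arm:
  commands:
    - [0, 0, 0, 0]
    - [0, 0, -1, 0]
    - [0, 0, -1, 0]
    - [0, 0, -1, 0]
    - [0, 0, -1, 0]
    - [0, 0, -1, 0]
    - [0, 0, -1, 0]
    - [0, 0, 0, 0]
    - [0, 0, 0, 0]
    - [0, 0, 0, 0]

```text
time_s: 19.87
eef_pos: [473.2, 1.5, 61.2]
orientation: [-2.222, 2.221, -0.0]
contact_force: [0.3, -0.5, -3.2]
finger_gap: 21.4
```

>>> move_arm:
  commands:
    - [0, 0, -0.7, 0]
    - [0, 0, -0.7, 0]
    - [0, 0, -0.7, 0]
    - [0, 0, -0.5, 0]
    - [0, 0, -0.3, 0]
    - [0, 0, -0.3, 0]
    - [0, 0, 0, 0]
    - [0, 0, 0, 0]
    - [0, 0, 0, 0]
    - [0, 0, 0, 0]

```text
time_s: 20.7
eef_pos: [473.4, 1.3, 59.0]
orientation: [-2.222, 2.22, -0.002]
contact_force: [-4.0, -1.9, 11.8]
finger_gap: 21.0
```

Contact with the worktop (11.8 N up), so I release and rise straight up.

>>> move_arm:
  commands:
    - [0, 0, 0.3, 0]
    - [0, 0, 0, 0]
    - [0, 0, 0, 0]
    - [0, 0, 0, 0]
    - [0, 0, 0, 0]
    - [0, 0, 0, 0]
    - [0, 0, 0, 0]
    - [0, 0, 0, 0]
    - [0, 0, 0, 0]
    - [0, 0, 0, 0]
  fingers: -0.2

```text
time_s: 21.53
eef_pos: [473.2, 1.6, 58.2]
orientation: [2.222, -2.221, -0.0]
contact_force: [0.7, -0.7, 0.4]
finger_gap: 52.6
```

>>> move_arm:
  commands:
    - [0, 0, 5, 0]
    - [0, 0, 10, 0]
    - [0, 0, 20, 0]
    - [0, 0, 30, 0]
    - [0, 0, 30, 0]
    - [0, 0, 30, 0]
    - [0, 0, 30, 0]
    - [0, 0, 20, 0]
    - [0, 0, 5, 0]
    - [0, 0, 0, 0]

```text
time_s: 22.37
eef_pos: [473.4, 1.6, 239.2]
orientation: [-2.221, 2.22, -0.004]
contact_force: [-0.4, 0.7, 0.7]
finger_gap: 53.1
```

```bash
python3 - <<'E'
from h import *
a=grab('scene');c=grab('wrist');print(c['s']['eef_pos'],c['s']['finger_gap'])
cv2.imwrite('pics/end.png',np.hstack([cv2.resize(a['img'][150:430,170:570],(460,322)),cv2.resize(c['img'],(340,322))])[:,:,::-1])
v,u=np.mgrid[130:275,270:365];P=bydepth(c,np.c_[u.ravel(),v.ravel()])
Q=P[(P[:,2]>84)&(P[:,2]<94)];Q=Q[abs(Q[:,1]-1.5)<4];A=np.c_[Q[:,:2]-Q[:,:2].mean(0),np.ones(len(Q))];print('bar top',Q.min(0),Q.max(0),np.linalg.lstsq(A,Q[:,2],rcond=None)[0])
b=pickle.load(open('top.pkl','rb'));t=grab('top')
for n,(x,y) in dict(mug=(156,269),lid=(312,193),soap=(472,237)).items():
    A=b['img'][y-24:y+24,x-24:x+24].astype(np.float32).mean(2);B=t['img'][y-24:y+24,x-24:x+24].astype(np.float32).mean(2)
    print(n,cv2.phaseCorrelate(A,B))
E
```

```text
[472.90037315   1.63711555 237.79446006] 52.83378615945452
bar top [426.83974326  -2.39505748  84.11438796] [520.86813372   5.49557684  90.74525226] [-2.97120825e-03  2.40752038e-03  8.83317313e+01]
mug ((-0.011800227013498699, -0.016886380668161394), 0.9483937650091119)
lid ((0.0007623912101450969, 0.0022921424823358905), 1.0081662744180195)
soap ((-0.013577583007865712, 0.027848882886711834), 0.9981328109279275)
```

View pics/end.png

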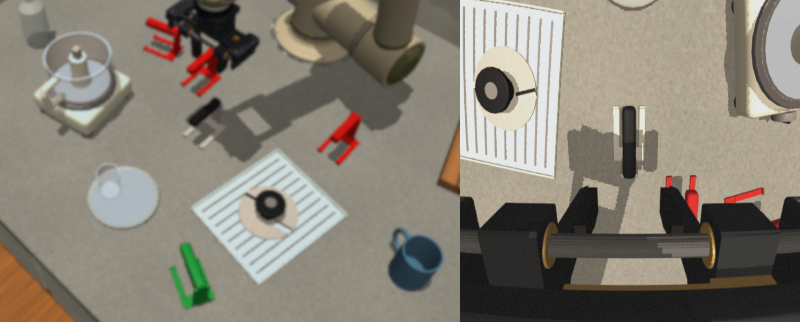

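The lifter stands upright on the worktop, the disc is in the tray and the bystanders have not moved, so I hand in.

```bash
python3 -c "
from cell import r
print(r.sign_off())"
```

```text
the job is handed in; nothing more can be done
None
```

I handed the job in at about 22.5 s of the 69 s allowed. The disc is in the tray and the lifter is back upright on the worktop; the hand-in gives no verdict.

**What I did:** I gripped the black bar of the steel lifter and slid the fork under the hub cap. The disc popped off with a straight pull, and I carried it level to the tray and lowered it slowly. Then I slid the fork out and stood the lifter back where it had been.

**Last checks:**
- **Disc:** it lies flat (about 0.003 rad), within 1 mm of the tray's centre. Its top read 7.9 mm against the 7 mm expected, which is within the cameras' accuracy of about 2 mm.
- **Lifter:** it is upright (about 0.004 rad), with the top of its bar at 88.3 mm against 88 mm given. It stands about 250 mm from the disc.
- **Mug, lid and soap bottle:** the top camera shows no movement.
- **Gripper:** it is open and 180 mm above the bar, touching nothing.

**Disagreements:** early on, the scene and top cameras put the lifter and hub cap 7–13 mm apart horizontally. I used close-up wrist-camera measurements instead. My first fit of the cap circle failed because of a bad colour mask, so I redid it from depth.

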